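Let the large ball out of the stockroom dispenser

ROBOT

A 6-joint arm with a two-finger parallel gripper is mounted at the origin on the work surface. World frame = base frame: x ahead of the robot, y to its left, z up, the work surface at z = 0. Lengths are in m, angles in rad, forces in N, time in s.
With the tool pointing down it reaches from about 0.275 to 0.775 m from the base axis. Payload 14.6 kg.
Tool frame: the origin (TCP) lies on the front face of the gripper's body, between the roots of the fingers; the fingertips stand 73 mm ahead of it and the grasp point (between the pads) lies 54 mm ahead of it (manip.tcp_to_tips is the distance from the TCP to the fingertips, in m); z points along the fingers, y is the line along which they close (so a half turn about z gives the same grasp; the last joint's range is limited). The gripper opens to 85 mm and grips with 20 to 120 N. Pads are 22 mm wide; open, the fingers measure 114 mm over their backs; the gripper's body (76 mm by 85 mm) begins 54 mm behind the grasp point. The pads swing forward as they close: fully open they stand 13 mm farther back than shut.
Start: joints at [1.01, 0.263, -0.048, 1.259, 0, 1.415], TCP at [0.207, 0.482, 0.304] pointing down, gripper open.
Joint ranges: [-2.65, 2.65], [-0.89, 1.7], [-1.18, 1.37], [-2.13, 2.11], [-1.35, 1.29], [-3.14, 3.14]. Speed limits (rad/s): [1.89, 1.89, 2.57, 2.79, 3.14, 3.14].

INTERFACE

Orientations are given as a rotation vector (axis times angle).
In Python, from plant import manip gives the robot as it stands.
- The arm moves only by the shell command python3 -m jog 'ROWS' [FORCE]. ROWS is JSON, a list of rows, each an object with "fingers": the opening in per cent of the stroke, from 0 (shut) to 100 (fully open); "translation": the shift along the tool's x, y, z in units of 25 mm (1.0 is 25 mm), a list of three; "turn": the turn about the tool's z in degrees. In form: [{"fingers": fingers, "translation": [tx, ty, tz], "turn": turn}, ...]. A call has 1 to 20 rows; each row is the pose to reach, as a shift and turn from the pose commanded when the call began, along the tool's axes at that moment; what a row does not reach only later rows make up. A row lasts 1/12 s, in which the tool goes at most 41.7 mm and 7.16 degrees, less where a joint would pass 70% of its speed; a pose out of reach is approached as far as the arm can. A call with a gripper value outside its range is refused whole. The fingers move at their own pace and stop on an object; FORCE is the grip in N (left out, the last holds). Time passes only in rows, so rows that repeat a pose let the fingers close. It gives the time, the measured TCP pose, the force, the opening and the grip force at its end, in the units of the state.
- manip.state(): the state, without advancing time (a new reading comes with each control period).
- manip.capture(name): name is "side" or "top" or "wrist"; returns the picture (400x640x3 uint8, blue, green, red); there is no depth.
- manip.get_calibration(name): a dict with "camera_matrix" (3x3 intrinsics, pixels), "k1" (the pictures are not rectified: a ray, as slopes to the right and down, at radius r is drawn at 1 + k1 r^2 times it, then the intrinsics apply), "origin" and "orientation" of the camera in the world. Camera axes: x right, y down, z forward; pixel columns grow to the right and rows downward; lengths in m; the calibration is good to about 2 mm. A picture is of the moment at which its call begins: read the wrist's pose just before it. get_calibration takes no time and is no camera call; for the wrist camera it gives the pose at the moment of the call.
- manip.close_job(): hands the job in; it is judged then, once.
The state is a dict: "time": time; "qpos": joint angles; "joint_velocities": joint speeds; "effort": joint torques, N m; "position": TCP position; "ee_rot": TCP orientation; "ft_force": force on the tool from outside, world axes, zero at the start; "moment": the same for the moment, N m; "width": finger opening in m; "grip_force": force on a finger pad.
Only numpy, scipy, OpenCV 4.12 (cv2) and the standard library are available. Lean on these libraries where they do the work, as an engineer would, in place of code of your own. Each camera call takes 0.05 s, during which the arm holds its last target. There are 200 camera calls.

TASK

With the fingertips, push the catch tray sideways along its rails until it sits in front of the lane that holds the large steel ball, then press down the outer pad of that lane's rocking lever so that its gate lifts and the ball rolls out into the tray. Let the lever come back up so that the gate is shut again. Do not touch the balls or the gates, do not work the other lever, leave the small ball in its lane and leave everything else standing as it is.

Things in the scene. Friction and masses are not known exactly. Their poses are not given: they have to be found in the camera images.
- dispenser: Twin ball dispenser, fixed to the bench, its place and turn vary. Origin: on the bench under it. x points down its two lanes, from the robot's side to the outlets; y to its left, z up. Base plate 12 mm thick, x -150 to 190, y -165 to 165 mm. Lanes centred at y = +65 (left) and -65 mm (right), open above, black floor, 42 mm wide inside. Which ball lies in which lane varies.
- outlet_left (a point): Middle of the left lane's outlet lip: lane floor, 56 mm above the bench, 50 mm along the dispenser's x. The lane rises 7 degrees from here towards the robot. 30 mm up-lane a rocking lever lies across the lane (along y), pivoted 65 mm outside the lane's middle between cheeks 124 mm tall: a gate hangs from its inner end, a pad is on its outer end.
- outlet_right (a point): The same for the right lane.
- ball_large_center (a point): Centre of the large steel ball, 34 mm across, loose, resting against the gate in one of the two lanes.
- ball_small_center (a point): Centre of the small steel ball, 24 mm across, loose, resting against the gate in the other lane.
- paddle_left (a point): Centre of the upper face of the left lever's pad (46 x 46 mm, 6 mm thick, black rubber), 75 mm outside the lever's pivot, 121 mm above the bench at rest, nothing below it. It moves with the lever. Axes as the dispenser's when at rest.
- paddle_right (a point): The same for the right lever's pad.
- lever_left (a joint): Angle of the left lever, rad: 0 = at rest, level, gate shut; 0.55 = stop, middle of the pad 40 mm down, gate fully up. The large ball passes from about 0.45. A spring returns the lever; pressing mid-pad takes about 2 N at first, 6 N at the stop.
- lever_right (a joint): The same for the right lever (it too grows as its outer pad is pressed).
- gate_left (a point): Middle of the lower edge of the left lever's gate, a steel plate 6 (x) x 18 (y) x 51 mm tall; 68 mm above the bench when shut.
- gate_right (a point): The same for the right lever.
- tray (a joint): Sideways position of the catch tray along its rails in front of the outlets, m, along the dispenser's y: 0 = midway, +0.065 = right in front of the left lane, -0.065 = in front of the right lane, stops at +-0.10. Moves stiffly (about 2 N) and stays where it is left.
- tray_floor (a point): Centre of the catch tray's inner floor (24 mm above the bench, 105 mm along the dispenser's x). Axes as the dispenser's. Grey tray, 125 (x) by 110 mm (y) outside, 102 mm wide (y) inside, side walls up to 48 mm above the bench, captive on its rails.
- tray_wall (a point): Top centre of the tray's thick far wall, 76 mm above the bench; the wall is 18 mm thick (x) and 110 mm wide (y), so its end faces, handy to push on, lie 55 mm to either side of this point. Nothing else stands near these end faces from 30 mm above the bench.
- carton: Bystander: a small white carton, 70 x 50 x 55 mm tall, loose, standing beside the dispenser's left lane. Origin at its underside.
- tin: Bystander: a round aluminium tin with lid, 54 mm across, 42 mm tall, loose, standing beside the dispenser's right lane. Origin at its underside.
- jar: Bystander: an amber glass jar, 56 mm across, 70 mm tall, loose, to the left. Origin at its underside.
- screwdriver: Bystander: a screwdriver lying on the bench to the left, loose. Origin at its underside, length along x.
- parts_bin: Bystander: an open cardboard parts bin, 150 x 110 x 50 mm tall, loose, to the right. Origin at its underside.
- spool: Bystander: a wooden spool, 60 mm across, 40 mm tall, loose, to the right. Origin at its underside.

How it is judged:
By the outcome, as a careful person would: the job done as asked, in the order asked, and still so for the second after the job is handed in, with the robot touching nothing.
It also fails if it takes over 51 s, if anything falls off the work surface, if the arm or the gripper's body presses on something with over 40 N, if the wrist force passes 120 N, or if a joint passes its speed limit or range.

## Working session

There is one attempt and no reset: what is moved stays moved. The work goes in short steps, Python scripts to look and compute and a shell command to move; the robot and the scene stay as the last step left them, time stands still between calls to the robot, and variables do not carry over. Pictures are saved under pics/ and viewed, at most 10 in all, crops included, and the job is handed in when it is done.

```bash
ls; mkdir -p pics
python3 - <<'E'
from plant import manip
import cv2
for n in("top","side"):
    cv2.imwrite(f"pics/{n}0.png",manip.capture(n)); c=manip.get_calibration(n); print(n,c)
s=manip.state(); print(s["time"],s["position"],s["ee_rot"],s["width"],manip.tcp_to_tips)
E
```

```text
pics
top {'camera_matrix': array([[365.91478423,   0.        , 326.44250279],
       [  0.        , 365.91478423, 199.93284495],
       [  0.        ,   0.        ,   1.        ]]), 'k1': -0.0036597677881063974, 'origin': array([ 0.3128949 , -0.02562908,  1.35153201]), 'orientation': array([-2.14846431,  2.10056882, -0.1678454 ])}
side {'camera_matrix': array([[384.83624817,   0.        , 318.14960105],
       [  0.        , 384.83624817, 199.03083116],
       [  0.        ,   0.        ,   1.        ]]), 'k1': -0.06198994467747977, 'origin': array([ 0.09174726, -0.87903621,  0.75656221]), 'orientation': array([-2.12099976,  0.4794906 , -0.25334848])}
0.1 [0.20715402 0.48218693 0.30346556] [-6.33019645e-01 -3.07679317e+00  1.49678935e-03] 0.0853667222012937 0.0726
```

View pics/top0.png

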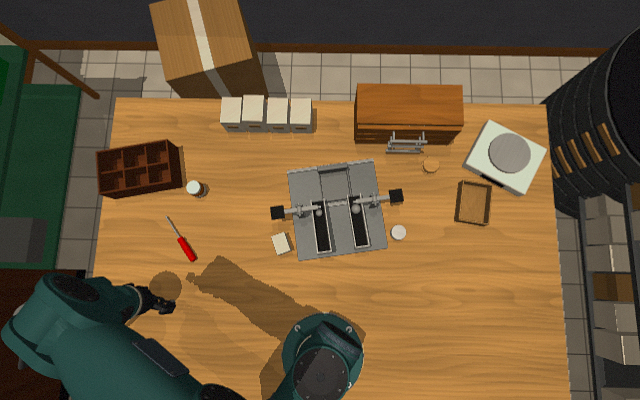

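View pics/side0.png

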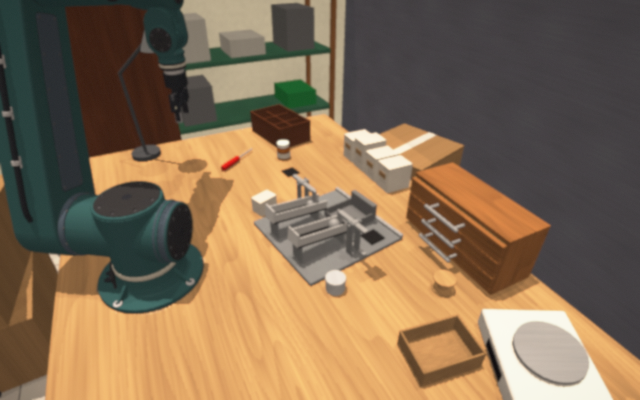

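Run:
```python
import cv2
im=cv2.imread("pics/top0.png")[150:270,260:420]
cv2.imwrite("pics/topc.png",cv2.resize(im,None,fx=5,fy=5,interpolation=cv2.INTER_CUBIC))
```

```text
(no output)
```

View pics/topc.png

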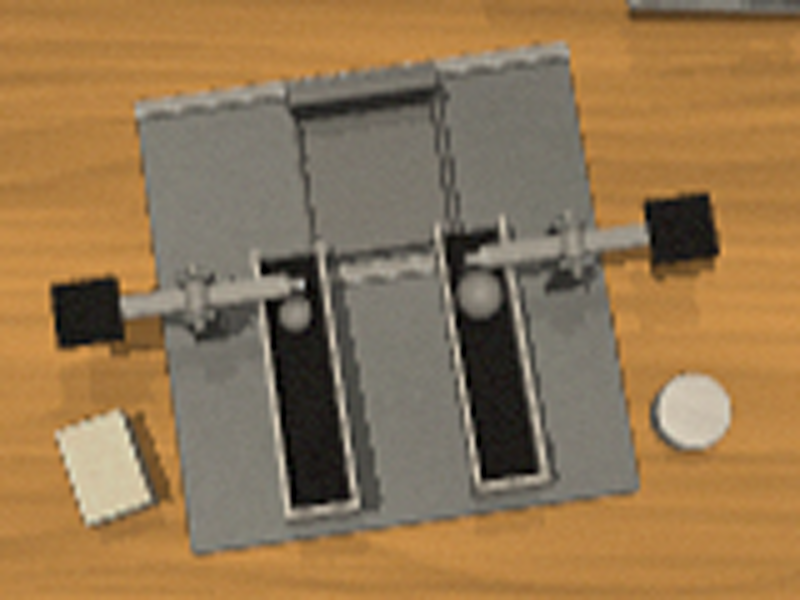

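The large ball is in the right lane (crop ~(480,295)) and the small ball in the left (295,313). The tray is near mid-travel, with its wall top running from about (288,90) to (437,68). Next I fit the dispenser pose.

```bash
cat > h.py <<'E'
import numpy as np,cv2
from plant import manip
from scipy.optimize import least_squares
from scipy.spatial.transform import Rotation as R
def proj(P,c):
    p=R.from_rotvec(c["orientation"]).inv().apply(np.atleast_2d(P)-c["origin"])
    s=p[:,:2]/p[:,2:]; s=s*(1+c["k1"]*(s**2).sum(1,keepdims=True))
    K=c["camera_matrix"]; return s*[K[0,0],K[1,1]]+K[:2,2]
def world(q,L):
    L=np.atleast_2d(L); return np.c_[R.from_euler("z",q[2]).apply(L)+[q[0],q[1],0]]
E
python3 - <<'E'
from h import *
c=manip.get_calibration("top")
L=np.array([[-150,165,12],[-150,-165,12],[190,165,12],[190,-165,12],[20,205,121],[20,-205,121]])/1e3
px=np.array([[193,553],[637,490],[135,105],[570,43],[87,313],[682,230]])/5+[260,150]
f=lambda q:(proj(world(q,L),c)-px).ravel()
r=least_squares(f,[.45,0,0]);q=r.x;print(q,np.degrees(q[2]));print(r.fun.reshape(-1,2).round(1))
np.save("q.npy",q)
wx=np.array([[288,90],[437,68]])/5+[260,150]
g=lambda v:(proj(world(q,[[v[0],v[1]+.055,.076],[v[0],v[1]-.055,.076]]),c)-wx).ravel()
t=least_squares(g,[.16,0]);print("wall x,y",t.x,t.fun)
for n,p in dict(wall=[t.x[0],t.x[1],.076],wleft=[t.x[0],t.x[1]+.055,.076],padR=[.02,-.205,.121]).items(): print(n,world(q,p))
s=manip.state();M=R.from_rotvec(s["ee_rot"]).as_matrix();print(M.round(3), "yaw tool x in disp",np.degrees(np.arctan2(M[1,0],M[0,0])-q[2]))
E
```

```text
[ 0.49390985 -0.04471288  0.16072466] 9.208844642000226
[[-0.5  0.4]
 [ 0.9  0.4]
 [-0.  -0.4]
 [-0.6  0.1]
 [-0.  -0.4]
 [ 0.2 -0.2]]
wall x,y [ 0.16716951 -0.00512516] [-0.24515044 -0.12583527  0.24513111  0.12259603]
wall [[ 0.659745   -0.02301925  0.076     ]]
wleft [[0.65094316 0.03127189 0.076     ]]
padR [[ 0.54645897 -0.24387008  0.121     ]]
[[-0.919  0.395 -0.001]
 [ 0.395  0.919 -0.001]
 [ 0.    -0.001 -1.   ]] yaw tool x in disp 147.53952461602594
```

```bash
cat >> h.py <<'E'
def shift(L,tipz):
    "rows units to bring tips to dispenser xy L, height tipz"
    q=np.load("q.npy");s=manip.state();M=R.from_rotvec(s["ee_rot"]).as_matrix()
    P=world(q,[L[0],L[1],tipz+manip.tcp_to_tips])[0]
    d=np.degrees(np.arctan2(M[1,0],M[0,0])-q[2])%360
    return P.round(3),(M.T@(P-s["position"])/.025).round(2),"yaw",round(d,1)
def where():
    q=np.load("q.npy");s=manip.state();p=R.from_euler("z",-q[2]).apply(s["position"]-[q[0],q[1],0])-[0,0,manip.tcp_to_tips]
    print(round(s["time"],2),"tip disp",p.round(4),"F disp",R.from_euler("z",-q[2]).apply(s["ft_force"]).round(1),s["width"])
E
python3 -c "
from h import *
print(shift([.1585,.105],.231))"
```

```text
(array([0.634, 0.084, 0.304]), array([-21.95,  -7.89,  -0.  ]), 'yaw', np.float64(147.5))
```

```bash
R='{"fingers":0,"translation":[-21.95,-7.9,0],"turn":-32.5}'; python3 -m jog '[{"fingers":0,"translation":[-21.95,-7.9,0],"turn":-32.5},{"fingers":0,"translation":[-21.95,-7.9,0],"turn":-32.5},{"fingers":0,"translation":[-21.95,-7.9,0],"turn":-32.5},{"fingers":0,"translation":[-21.95,-7.9,0],"turn":-32.5},{"fingers":0,"translation":[-21.95,-7.9,0],"turn":-32.5},{"fingers":0,"translation":[-21.95,-7.9,0],"turn":-32.5},{"fingers":0,"translation":[-21.95,-7.9,0],"turn":-32.5},{"fingers":0,"translation":[-21.95,-7.9,0],"turn":-32.5},{"fingers":0,"translation":[-21.95,-7.9,0],"turn":-32.5},{"fingers":0,"translation":[-21.95,-7.9,0],"turn":-32.5},{"fingers":0,"translation":[-21.95,-7.9,0],"turn":-32.5},{"fingers":0,"translation":[-21.95,-7.9,0],"turn":-32.5},{"fingers":0,"translation":[-21.95,-7.9,0],"turn":-32.5},{"fingers":0,"translation":[-21.95,-7.9,0],"turn":-32.5},{"fingers":0,"translation":[-21.95,-7.9,0],"turn":-32.5},{"fingers":0,"translation":[-21.95,-7.9,0],"turn":-32.5},{"fingers":0,"translation":[-21.95,-7.9,0],"turn":-32.5},{"fingers":0,"translation":[-21.95,-7.9,0],"turn":-32.5},{"fingers":0,"translation":[-21.95,-7.9,0],"turn":-32.5},{"fingers":0,"translation":[-21.95,-7.9,0],"turn":-32.5}]' | tail -c 600; python3 -c "
from h import *
where();print(shift([.1585,.105],.045))
cv2.imwrite('pics/w1.png',manip.capture('wrist'))"
```

```text
time: 1.77
position: [0.6328, 0.0852, 0.3042]
ee_rot: [-0.255, 3.131, 0.0]
ft_force: [-0.2, -0.6, 0.5]
width: -0.0003
grip_force: 0.0
1.77 tip disp [0.1579 0.106  0.2316] F disp [-0.3 -0.5  0.5] -0.0002970309312819481
(array([0.634, 0.084, 0.118]), array([-0.02, -0.04,  7.47]), 'yaw', np.float64(180.1))
```

View pics/w1.png

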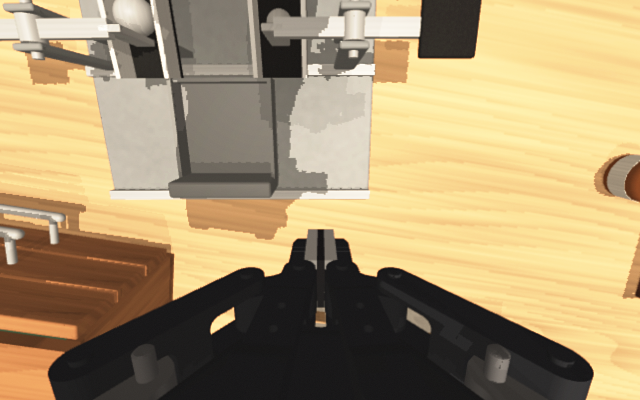

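The wrist picture shows the tray wall from about (171,182) to (273,182), the plate's far corners at (111,191) and (369,191), and the left pad's lower corners at (418,57) and (475,57). I use these to refine the fit.

Run:
```python
from h import *
c=manip.get_calibration("wrist");q=np.load("q.npy")
L=np.array([[190,165,12],[190,-165,12],[43,182,118],[43,228,118]])/1e3
px=np.array([[369,191],[111,191],[418,57],[475,57]])
print((proj(world(q,L),c)-px).round(1))
r=least_squares(lambda v:(proj(world(v,L),c)-px).ravel(),q);print(q,r.x,r.fun.round(1))
im=cv2.imread("pics/w1.png")
cv2.imwrite("pics/w1c.png",cv2.resize(im[140:220,90:390],None,fx=2.66,fy=2.66,interpolation=cv2.INTER_CUBIC))
for qq in(q,r.x):
  for y in(-.01,0): print(proj(world(qq,[[.1675,y+.055,.076],[.1675,y-.055,.076],[.1495,y+.055,.076],[.1495,y-.055,.076]]),c).round(1).tolist())
```

```text
[[-3.2  4.4]
 [ 1.   4. ]
 [-3.8 -1.8]
 [-4.4 -1.5]]
[ 0.49390985 -0.04471288  0.16072466] [ 0.49031558 -0.04087525  0.14465442] [-2.2  4.1  1.2 -0.2  0.7 -1.8 -0.1 -0.5]
[[263.1, 190.6], [159.9, 190.4], [262.2, 173.9], [157.5, 173.8]]
[[272.5, 190.6], [169.2, 190.4], [271.8, 173.9], [166.9, 173.8]]
[[264.5, 188.5], [160.9, 186.8], [264.0, 171.8], [158.8, 170.0]]
[[274.0, 188.7], [170.3, 186.9], [273.5, 172.0], [168.3, 170.2]]
```

View pics/w1c.png

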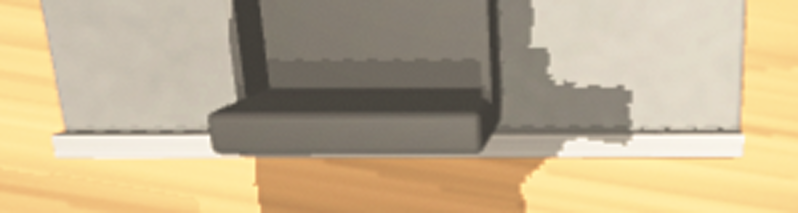

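```bash
python3 -m jog '[{"fingers":0,"translation":[-0.35,0,4],"turn":0},{"fingers":0,"translation":[-0.35,0,7.45],"turn":0},{"fingers":0,"translation":[-0.35,0,7.45],"turn":0},{"fingers":0,"translation":[-0.35,0,7.45],"turn":0},{"fingers":0,"translation":[-0.35,0,7.45],"turn":0},{"fingers":0,"translation":[-0.35,0,7.45],"turn":0},{"fingers":0,"translation":[-0.35,0,7.45],"turn":0},{"fingers":0,"translation":[-0.35,0,7.45],"turn":0},{"fingers":0,"translation":[-0.35,0,7.45],"turn":0},{"fingers":0,"translation":[-0.35,0,7.45],"turn":0}]' >/dev/null; python3 -c "
from h import *
where()"
python3 -m jog '[{"fingers":0,"translation":[0,-0.3,0],"turn":0},{"fingers":0,"translation":[0,-0.6,0],"turn":0},{"fingers":0,"translation":[0,-0.9,0],"turn":0},{"fingers":0,"translation":[0,-1.2,0],"turn":0},{"fingers":0,"translation":[0,-1.4,0],"turn":0},{"fingers":0,"translation":[0,-1.6,0],"turn":0},{"fingers":0,"translation":[0,-1.8,0],"turn":0},{"fingers":0,"translation":[0,-2,0],"turn":0},{"fingers":0,"translation":[0,-2.2,0],"turn":0},{"fingers":0,"translation":[0,-2.4,0],"turn":0},{"fingers":0,"translation":[0,-2.6,0],"turn":0},{"fingers":0,"translation":[0,-2.6,0],"turn":0},{"fingers":0,"translation":[0,-2.6,0],"turn":0}]'; python3 -c "
from h import *
where()
cv2.imwrite('pics/w2.png',manip.capture('wrist'))"
```

```text
2.65 tip disp [0.1679 0.105  0.0469] F disp [ 0.7  0.1 -0.4] 0.00013397124082458798
time: 3.73
position: [0.6526, 0.0211, 0.1176]
ee_rot: [0.252, -3.131, 0.001]
ft_force: [0.8, 0.0, 0.8]
width: 0.0001
grip_force: 0.0
3.73 tip disp [0.1671 0.0396 0.045 ] F disp [ 0.8 -0.1  0.8] 8.106996536312014e-05
```

View pics/w2.png

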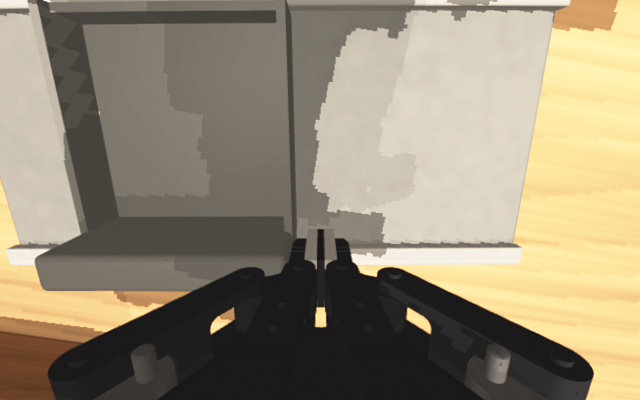

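The fingertips are at the wall's left end (~297,245) and the tray has been moved part of the way. I push on by ~34 mm, back off, rise and look.

```bash
python3 -m jog '[{"fingers":0,"translation":[0,-0.2,0],"turn":0},{"fingers":0,"translation":[0,-0.4,0],"turn":0},{"fingers":0,"translation":[0,-0.6,0],"turn":0},{"fingers":0,"translation":[0,-0.8,0],"turn":0},{"fingers":0,"translation":[0,-1,0],"turn":0},{"fingers":0,"translation":[0,-1.15,0],"turn":0},{"fingers":0,"translation":[0,-1.25,0],"turn":0},{"fingers":0,"translation":[0,-1.35,0],"turn":0},{"fingers":0,"translation":[0,-1.35,0],"turn":0},{"fingers":0,"translation":[0,-1.35,0],"turn":0}]'>/dev/null; python3 -c "
from h import *
where()"
python3 -m jog '[{"fingers":0,"translation":[0,0.6,0],"turn":0},{"fingers":0,"translation":[0,1.5,0],"turn":0},{"fingers":0,"translation":[0,1.5,-1],"turn":0},{"fingers":0,"translation":[0,1.5,-2.5],"turn":0},{"fingers":0,"translation":[0,1.5,-4],"turn":0},{"fingers":0,"translation":[0,1.5,-5.5],"turn":0},{"fingers":0,"translation":[0,1.5,-7],"turn":0},{"fingers":0,"translation":[0,1.5,-7.4],"turn":0},{"fingers":0,"translation":[0,1.5,-7.4],"turn":0},{"fingers":0,"translation":[0,1.5,-7.4],"turn":0}]'>/dev/null; python3 -c "
from h import *
where()
im=manip.capture('wrist')
cv2.imwrite('pics/w3.png',im)
c=manip.get_calibration('wrist');q=np.load('q.npy')
for y in(-.055,-.065,-.075): print(proj(world(q,[[.1765,y+.055,.076],[.1765,y-.055,.076]]),c).round(1).tolist())
print(proj(world(q,[[.19,.165,.012],[.19,-.165,.012],[.05,-.044,.056],[.05,-.086,.056]]),c).round(1).tolist())"
```

```text
4.62 tip disp [0.1673 0.006  0.0451] F disp [ 0.1 -0.   0.7] -4.397671523511249e-05
5.45 tip disp [0.1673 0.0445 0.23  ] F disp [ 1.1 -0.2  0. ] 7.361403427563377e-05
[[278.2, 191.5], [174.1, 191.5]]
[[268.7, 191.5], [164.7, 191.5]]
[[259.3, 191.5], [155.3, 191.5]]
[[414.4, 189.4], [156.9, 189.3], [232.8, 65.2], [191.3, 65.2]]
```

View pics/w3.png

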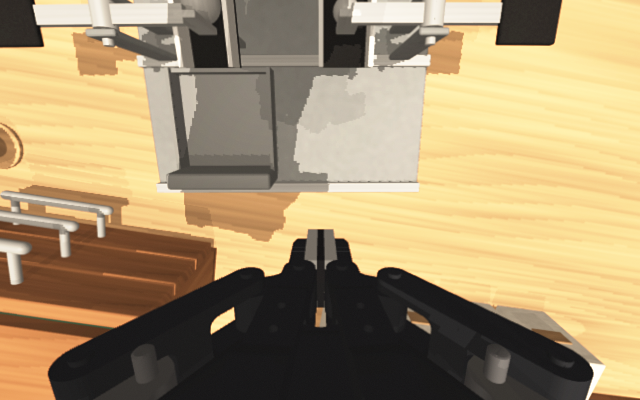

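The wall spans x 168–271 and the plate 158–419, so the tray is at about -0.065, as wanted. Next I correct the pad position using its visible corners: right pad (43,46), left pad (497,44).

Run:
```python
from h import *
c=manip.get_calibration("wrist");q=np.load("q.npy")
L=np.array([[43,-182,118],[43,182,118],[190,165,12],[190,-165,12]])/1e3;px=np.array([[43,46],[497,44],[419,187],[158,187]])
print((proj(world(q,L),c)-px).round(1))
v=q.copy();r=least_squares(lambda t:(proj(world([t[0],t[1],t[2]],L),c)-px).ravel(),v);print(q,r.x,r.fun.round(1))
q[:2]=(q[:2]+r.x[:2])/2;q[2]=(q[2]+r.x[2])/2;np.save("q.npy",q)
print(q,shift([.02,-.208],.230))
```

```text
[[-4.8 -2.9]
 [-4.3 -1.1]
 [-4.6  2.4]
 [-1.1  2.3]]
[ 0.49390985 -0.04471288  0.16072466] [ 0.49371595 -0.04136688  0.16348879] [-0.3 -1.8  0.  -1.3 -1.6  2.3  2.   2.9]
[ 0.4938129  -0.04303988  0.16210673] (array([ 0.547, -0.245,  0.303]), array([  5.87, -10.02,  -0.04]), 'yaw', np.float64(180.0))
```

```bash
python3 -m jog '[{"fingers":0,"translation":[5.9,-10,0],"turn":0},{"fingers":0,"translation":[5.9,-10,0],"turn":0},{"fingers":0,"translation":[5.9,-10,0],"turn":0},{"fingers":0,"translation":[5.9,-10,0],"turn":0},{"fingers":0,"translation":[5.9,-10,0],"turn":0},{"fingers":0,"translation":[5.9,-10,0],"turn":0},{"fingers":0,"translation":[5.9,-10,0],"turn":0},{"fingers":0,"translation":[5.9,-10,0],"turn":0},{"fingers":0,"translation":[5.9,-10,0],"turn":0},{"fingers":0,"translation":[5.9,-10,0],"turn":0},{"fingers":0,"translation":[5.9,-10,0],"turn":0},{"fingers":0,"translation":[5.9,-10,1.5],"turn":0},{"fingers":0,"translation":[5.9,-10,2.8],"turn":0},{"fingers":0,"translation":[5.9,-10,3.6],"turn":0},{"fingers":0,"translation":[5.9,-10,3.8],"turn":0},{"fingers":0,"translation":[5.9,-10,3.8],"turn":0},{"fingers":0,"translation":[5.9,-10,3.8],"turn":0}]' >/dev/null; python3 -c "
from h import *
where()
cv2.imwrite('pics/w4.png',manip.capture('wrist'))"
```

```text
6.92 tip disp [ 0.0201 -0.2076  0.136 ] F disp [-0.8  0.4 -0.2] 0.0002736128414603659
```

View pics/w4.png

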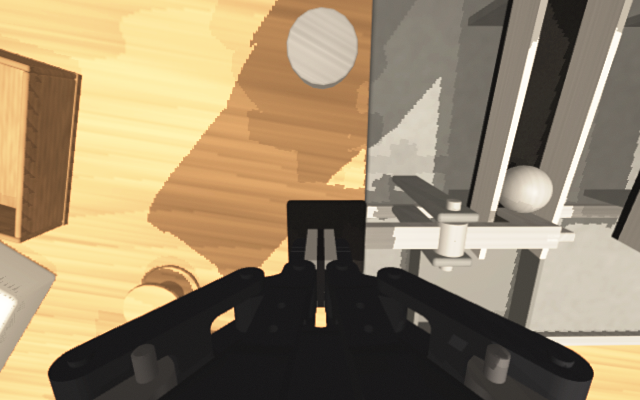

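The fingertips (~321,240) are over the pad (288–366), and the large ball is at (526,188). Now I press, hold and look.

```bash
python3 -m jog '[{"fingers":0,"translation":[0.2,0,0],"turn":0},{"fingers":0,"translation":[0.2,0,0.3],"turn":0},{"fingers":0,"translation":[0.2,0,0.6],"turn":0},{"fingers":0,"translation":[0.2,0,0.8],"turn":0},{"fingers":0,"translation":[0.2,0,1],"turn":0},{"fingers":0,"translation":[0.2,0,1.2],"turn":0},{"fingers":0,"translation":[0.2,0,1.4],"turn":0},{"fingers":0,"translation":[0.2,0,1.6],"turn":0},{"fingers":0,"translation":[0.2,0,1.75],"turn":0},{"fingers":0,"translation":[0.2,0,1.9],"turn":0},{"fingers":0,"translation":[0.2,0,1.98],"turn":0},{"fingers":0,"translation":[0.2,0,1.98],"turn":0},{"fingers":0,"translation":[0.2,0,1.98],"turn":0}]'; python3 -c "
from h import *
where()
cv2.imwrite('pics/w5.png',manip.capture('wrist'))"
```

```text
time: 8.05
position: [0.5416, -0.2461, 0.1581]
ee_rot: [0.253, -3.131, 0.0]
ft_force: [-1.3, -0.3, 5.2]
width: 0.0
grip_force: 2.1
8.05 tip disp [ 0.0144 -0.2081  0.0855] F disp [-1.4 -0.1  5.2] 4.1813841593331375e-05
```

View pics/w5.png

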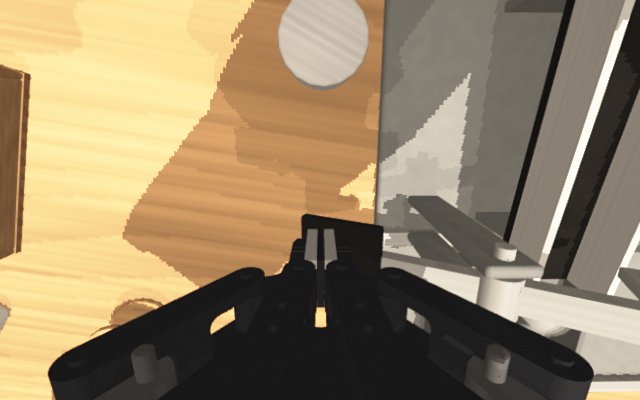

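The ball has left its place and is now at about (545,325), past the raised lever. I hold on a little so that it clears, then let the lever up and rise.

```bash
python3 -m jog '[{"fingers":0,"translation":[0,0,0.06],"turn":0},{"fingers":0,"translation":[0,0,0.06],"turn":0},{"fingers":0,"translation":[0,0,0.06],"turn":0},{"fingers":0,"translation":[0,0,0.06],"turn":0},{"fingers":0,"translation":[0,0,0.06],"turn":0},{"fingers":0,"translation":[0,0,0.06],"turn":0},{"fingers":0,"translation":[0,0,0.06],"turn":0},{"fingers":0,"translation":[0,0,0.06],"turn":0},{"fingers":0,"translation":[0,0,0.06],"turn":0},{"fingers":0,"translation":[0,0,0.06],"turn":0},{"fingers":0,"translation":[0,0,0.06],"turn":0},{"fingers":0,"translation":[0,0,0.06],"turn":0},{"fingers":0,"translation":[0,0,0.06],"turn":0},{"fingers":0,"translation":[0,0,0.06],"turn":0}]'|grep force; python3 -m jog '[{"fingers":0,"translation":[0,0,-0.3],"turn":0},{"fingers":0,"translation":[0,0,-0.6],"turn":0},{"fingers":0,"translation":[0,0,-0.9],"turn":0},{"fingers":0,"translation":[0,0,-1.2],"turn":0},{"fingers":0,"translation":[0,0,-1.5],"turn":0},{"fingers":0,"translation":[0,0,-1.8],"turn":0},{"fingers":0,"translation":[0,0,-2.3],"turn":0},{"fingers":0,"translation":[0,0,-3],"turn":0},{"fingers":0,"translation":[0,0,-4.4],"turn":0},{"fingers":0,"translation":[0,0,-5.8],"turn":0},{"fingers":0,"translation":[-2.5,0,-6],"turn":0},{"fingers":0,"translation":[-4,0,-6],"turn":0},{"fingers":0,"translation":[-5,0,-6],"turn":0},{"fingers":0,"translation":[-5,0,-6],"turn":0},{"fingers":0,"translation":[-5,0,-6],"turn":0},{"fingers":0,"translation":[-5,0,-6],"turn":0}]' >/dev/null
python3 -c "
from h import *
where()
w=manip.capture('wrist');cv2.imwrite('pics/w6.png',w)
t=cv2.resize(manip.capture('top')[140:270,250:420],None,fx=3.06,fy=3.06,interpolation=cv2.INTER_CUBIC)[:, :520]
s=np.zeros((600,800,3),np.uint8);a=cv2.resize(w[:200],(640,200));s[:200,:640]=a;s[202:202+t.shape[0],:t.shape[1]]=t[:398]
cv2.imwrite('pics/f.png',s)"
```

```text
ft_force: [-0.2, 0.9, 4.7]
grip_force: 2.2
10.6 tip disp [ 0.1391 -0.2078  0.2337] F disp [-1.   0.4 -0.8] 0.000388989489242479
```

View pics/f.png

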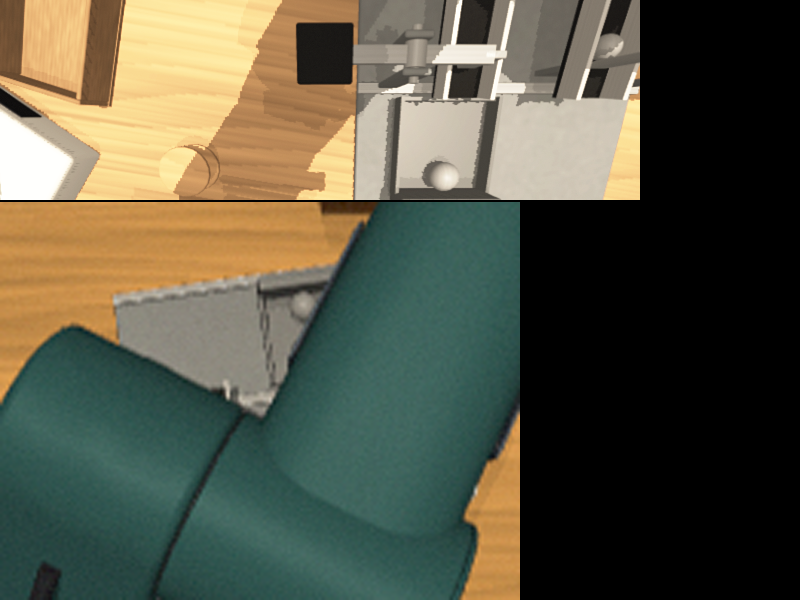

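The large ball lies in the tray (443,176), and the tray is lined up with the right lane. The lever is level again at (425,55), and the small ball is still in its lane (608,45).

```bash
python3 -c "
from plant import manip
print(manip.close_job())"
```

```text
the job is handed in; nothing more can be done
None
```

The job is done and handed in at about 11 s: the large ball is in the tray in front of the right lane, the lever is back up with its gate shut, and the small ball is still in its lane.

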